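Load two chilled shipping carriers with cold plates and graded tins

ROBOT

A 7-joint arm with a two-finger parallel gripper is mounted at the origin on a cart in front of the work surface, level with it; the furniture and walls round the work are solid. World frame = base frame: x ahead of the robot, y to its left, z up, the work surface at z = 0. Lengths are in m, angles in rad, forces in N, time in s.
With the tool pointing down it reaches from about 0.4 to 0.875 m from the base axis. Payload 4.4 kg.
Tool frame: the origin (TCP) lies midway between the tips of the shut fingers; the grasp point (between the pads) lies robot.grip_point_offset behind it (robot.grip_point_offset is the distance from the TCP to the grasp point, in m); y points along the fingers, z is the direction in which the jaws open and shut, and the axes are right-handed (so a half turn about y gives the same grasp; the last joint's range is limited). The gripper opens to 85 mm and grips with 20 to 120 N. Pads are 22 mm wide; open, the fingers measure 114 mm over their backs; the gripper's body (76 mm by 85 mm) begins 54 mm behind the grasp point. The pads swing forward as they close: fully open they stand 13 mm farther back than shut.
Start: joints at [1.117, 0.628, 0.038, 1.517, -0.027, 0.996, -0.02], TCP at [0.246, -0.602, 0.231] pointing down, gripper open.
Joint ranges: [-3.06, 3.06], [-0.37, 2.12], [-1.25, 1.32], [0.18, 2.47], [-1.1, 4.24], [0.23, 1.98], [-2.94, 2.94]. Speed limits (rad/s): [2.57, 2.57, 3.14, 3.14, 3.14, 3.14, 3.14].

INTERFACE

Orientations are given as [roll, pitch, yaw] about the fixed x, y, z axes, in that order (R = Rz(yaw) Ry(pitch) Rx(roll)).
In Python, from plant import robot, cams, ticket, finder gives the robot as it stands. The module is installed in compiled form; this text tells all that it offers.
- The arm moves only by the tool carry_out, never from a script. Its argument "commands" is a list that holds one entry, the list of rows, each a list of 4 numbers: the shift along the tool's x, y, z in units of 0.075 m (1.0 is 0.075 m), then the turn about the tool's y in units of 30 degrees (1.0 is 30 degrees). In form: [[[tx, ty, tz, turn], ...]]. A call has 1 to 8 rows; each row shifts and turns the commanded pose from where the row before left it, along the tool's axes as they then stand; what a row does not reach is not made up. A row lasts 1/8 s, in which the tool goes at most 62.5 mm and 10.7 degrees, less where a joint would pass 70% of its speed; a pose out of reach is approached as far as the arm can. A call with a number of a shift or a turn outside -1 to 1 is refused whole. A call with a gripper value outside its range is refused whole. "fingers" is the gripper command: -1 is shut, 1 is fully open, values between are in proportion, set as the call begins (left out, the last holds). The fingers move at their own pace and stop on an object; "squeeze" is the grip in N (left out, the last holds). Time passes only in rows, so rows that do not move let the fingers close. It gives the time, the measured TCP pose, the force and the opening at its end, in the units of the state.
- robot.state(): the state, without advancing time (a new reading comes with each control period).
- cams.snapshot(name): name is "scene" or "top" or "wrist"; returns a dict with "image" (400x640x3 uint8, red, green, blue), "z_map" (400x640 float32, m along the optical axis (not along the pixel's ray), 0 where there is no reading), "intrinsics" (3x3 intrinsics, pixels), "R" (3x3) and "t" (3): a world point X has camera coordinates R X + t. Camera axes: x right, y down, z forward; pixel columns grow to the right and rows downward; lengths in m; the calibration is good to about 2 mm. A picture is of the moment at which its call begins.
- ticket.hand_in(): hands the job in, once; it reports no verdict.
Trained networks look in a picture, given as the dict that the camera call returned (one of the last four; its "shot" number tells which), for a name from the list of things; names that differ only in an ending like _2 or _b are one class to them, and where a whole thing is asked for, a point or a joint stands for the part that bears it (a point fixed in the world has none). Each returns a list of dicts, best first, with "score" (0 to 1); they miss things now and then, are a little off and sometimes report something else, mostly with a low value. They report only what shows in the picture. A call takes as long as a camera call. They do not tell look-alikes from the thing itself.
- finder.silhouettes(picture, thing): "pixels" (400x640 bool, what is visible of it) and "point" ([column, row] in pixels, amid what is visible of it).
- finder.pinpoint(picture, thing): "point" ([column, row] in pixels: a listed point, or the origin of a listed thing).
The state is a dict: "t": time; "joint_pos": joint angles; "joint_vel": joint speeds; "joint_efforts": joint torques, N m; "ee_pos": TCP position; "tool_rot": TCP orientation; "wrist_force": force on the tool from outside, world axes, zero at the start; "moment": the same for the moment, N m; "width": opening from 0.0 (shut) to 1.0 (fully open).
Only numpy, scipy, OpenCV 4.12 (cv2) and the standard library are available. Lean on these libraries where they do the work, as an engineer would, in place of code of your own. Each camera call takes 0.05 s, during which the arm holds its last target. There are 200 camera calls.

TASK

Load the two grey foam shipping carriers. First chill both: take the two ice-blue cold plates from the wire stand and stand one upright on edge, fully down, in the slot of each carrier, before any tin goes in. Then lay the blue-stickered gold tin flat in the round pocket of the blue-stickered carrier and the red-stickered tin in that of the red-stickered carrier, keeping plates upright and tins level throughout and leaving the green-stickered tin where it is.

Things in the scene. Friction and masses are not known exactly. Their poses are not given: they have to be found in the camera images.
- plate_1_centre (a point): cold plate: rigid ice-blue slab, 18 mm thick (x), 110 mm long (y), 95 mm high (z), 0.22 kg, on edge in a fixed stainless stand, underside 15 mm above the table. Wire loops hug its two faces up to 60 mm above the table, leaving the top 50 mm free; the other plate is parallel, 75 mm away. Point: its centre. The two are alike; either goes to either carrier
- plate_2_centre (a point): cold plate: rigid ice-blue slab, 18 mm thick (x), 110 mm long (y), 95 mm high (z), 0.22 kg, on edge in a fixed stainless stand, underside 15 mm above the table. Wire loops hug its two faces up to 60 mm above the table, leaving the top 50 mm free; the other plate is parallel, 75 mm away. Point: its centre. The two are alike; either goes to either carrier
- tin_blue_centre (a point): closed round gold tin, 66 mm across, 22 mm high, about 0.06 kg, lying flat, with a round blue sticker (40 mm) on its lid. The point is its centre, 11 mm above its underside; z is up through the lid
- tin_red_centre (a point): closed round gold tin, 66 mm across, 22 mm high, about 0.06 kg, lying flat, with a round red sticker (40 mm) on its lid. The point is its centre, 11 mm above its underside; z is up through the lid
- tin_green_centre (a point): closed round gold tin, 66 mm across, 22 mm high, about 0.06 kg, lying flat, with a round green sticker (40 mm) on its lid; it belongs to another order and stays where it is. The point is its centre, 11 mm above its underside; z is up through the lid
- carrier_blue_pocket (a point): floor centre of the tin pocket in the fixed grey foam carrier (190 mm in x, 140 in y) with blue stickers on its two front corners. Round, 82 mm wide, 9 mm deep, white pad on its floor 16 mm above the table; deck 25 mm. On both y sides a 48 mm wide gap at floor level leaves room for fingers closing along y. Axes: x from pocket to slot, y along the slot, z up
- carrier_red_pocket (a point): floor centre of the tin pocket in the fixed grey foam carrier (190 mm in x, 140 in y) with red stickers on its two front corners. Round, 82 mm wide, 9 mm deep, white pad on its floor 16 mm above the table; deck 25 mm. On both y sides a 48 mm wide gap at floor level leaves room for fingers closing along y. Axes: x from pocket to slot, y along the slot, z up
- carrier_blue_slot (a point): floor centre of the cold-plate slot at the back of the blue-stickered carrier, 95 mm behind its pocket's centre. It runs along y, 22 mm wide, 124 mm long; floor 16 mm above the table, walls 36 mm high, then flared lips to 48 mm above the floor, mouth about 40 mm. A seated plate's centre is 47.5 mm above this point. Axes as the pocket's
- carrier_red_slot (a point): floor centre of the cold-plate slot at the back of the red-stickered carrier, 95 mm behind its pocket's centre. It runs along y, 22 mm wide, 124 mm long; floor 16 mm above the table, walls 36 mm high, then flared lips to 48 mm above the floor, mouth about 40 mm. A seated plate's centre is 47.5 mm above this point. Axes as the pocket's
Not all that is in view belongs to the job. What is shaped like the part that bears plate_2_centre but black is not meant.

How it is judged:
On the way, in this order (a step that is already met when the one before it is completed fails the run):
1. a cold plate stands fully down in the slot of each carrier while neither tin is in a pocket yet (((x of plate_1_centre in the frame of carrier_blue_slot between -0.008 and 0.008 m and y of plate_1_centre in the frame of carrier_blue_slot between -0.012 and 0.012 m and z of plate_1_centre in the frame of carrier_blue_slot between 0.0415 and 0.0535 m and angle between each of plate_1_centre, plate_2_centre's own z axis and vertical below 0.17 rad and angle between the x axis of plate_1_centre and the x axis of carrier_blue_slot, either way round below 0.2 rad and x of plate_2_centre in the frame of carrier_red_slot between -0.008 and 0.008 m and y of plate_2_centre in the frame of carrier_red_slot between -0.012 and 0.012 m and z of plate_2_centre in the frame of carrier_red_slot between 0.0415 and 0.0535 m and angle between the x axis of plate_2_centre and the x axis of carrier_red_slot, either way round below 0.2 rad) or (x of plate_1_centre in the frame of carrier_red_slot between -0.008 and 0.008 m and y of plate_1_centre in the frame of carrier_red_slot between -0.012 and 0.012 m and z of plate_1_centre in the frame of carrier_red_slot between 0.0415 and 0.0535 m and angle between each of plate_1_centre, plate_2_centre's own z axis and vertical below 0.17 rad and angle between the x axis of plate_1_centre and the x axis of carrier_red_slot, either way round below 0.2 rad and x of plate_2_centre in the frame of carrier_blue_slot between -0.008 and 0.008 m and y of plate_2_centre in the frame of carrier_blue_slot between -0.012 and 0.012 m and z of plate_2_centre in the frame of carrier_blue_slot between 0.0415 and 0.0535 m and angle between the x axis of plate_2_centre and the x axis of carrier_blue_slot, either way round below 0.2 rad)) and horizontal distance between each of tin_blue_centre, tin_red_centre and carrier_blue_pocket above 0.06 m and horizontal distance between each of tin_blue_centre, tin_red_centre and carrier_red_pocket above 0.06 m), for 0.2 s.
2. the blue tin lies in the blue carrier's pocket and the red tin in the red carrier's (horizontal distance between tin_blue_centre and carrier_blue_pocket below 0.014 m and z of tin_blue_centre in the frame of carrier_blue_pocket between 0.007 and 0.015 m and angle between each of tin_blue_centre, tin_red_centre's own z axis and vertical below 0.12 rad and horizontal distance between tin_red_centre and carrier_red_pocket below 0.014 m and z of tin_red_centre in the frame of carrier_red_pocket between 0.007 and 0.015 m), for 0.2 s.
At the end, for the whole second after the job is handed in: A cold plate stands in each slot (centre within 8 mm across, 12 mm along, 6 mm of fully down, 0.17 rad of upright, 0.2 rad of slot direction); blue and red tins lie in their own colour's pocket (within 14 mm of its centre, 4 mm of its floor, level to 0.12 rad); all released, at rest (all of step 2 and ((x of plate_1_centre in the frame of carrier_blue_slot between -0.008 and 0.008 m and y of plate_1_centre in the frame of carrier_blue_slot between -0.012 and 0.012 m and z of plate_1_centre in the frame of carrier_blue_slot between 0.0415 and 0.0535 m and angle between each of plate_1_centre, plate_2_centre's own z axis and vertical below 0.17 rad and angle between the x axis of plate_1_centre and the x axis of carrier_blue_slot, either way round below 0.2 rad and x of plate_2_centre in the frame of carrier_red_slot between -0.008 and 0.008 m and y of plate_2_centre in the frame of carrier_red_slot between -0.012 and 0.012 m and z of plate_2_centre in the frame of carrier_red_slot between 0.0415 and 0.0535 m and angle between the x axis of plate_2_centre and the x axis of carrier_red_slot, either way round below 0.2 rad) or (x of plate_1_centre in the frame of carrier_red_slot between -0.008 and 0.008 m and y of plate_1_centre in the frame of carrier_red_slot between -0.012 and 0.012 m and z of plate_1_centre in the frame of carrier_red_slot between 0.0415 and 0.0535 m and angle between each of plate_1_centre, plate_2_centre's own z axis and vertical below 0.17 rad and angle between the x axis of plate_1_centre and the x axis of carrier_red_slot, either way round below 0.2 rad and x of plate_2_centre in the frame of carrier_blue_slot between -0.008 and 0.008 m and y of plate_2_centre in the frame of carrier_blue_slot between -0.012 and 0.012 m and z of plate_2_centre in the frame of carrier_blue_slot between 0.0415 and 0.0535 m and angle between the x axis of plate_2_centre and the x axis of carrier_blue_slot, either way round below 0.2 rad)) and linear speed of each of plate_1, plate_2, tin_blue, tin_red below 0.02 m/s); the robot touches nothing.
It fails at once if the green-stickered tin is moved by more than 25 mm (distance of tin_green_centre from where it was at the start of the episode above 0.025 m).
It fails at once if a cold plate is tipped by more than 0.6 rad (angle between any of plate_1_centre, plate_2_centre's own z axis and vertical above 0.6 rad).
It fails at once if a tin is tipped by more than 0.6 rad (angle between any of tin_blue_centre, tin_red_centre, tin_green_centre's own z axis and vertical above 0.6 rad).
It also fails if it takes over 99 s, if anything falls off the work surface, if the arm or the gripper's body presses on something with over 40 N, if the wrist force passes 120 N, or if a joint passes its speed limit or range.

## Working session

There is one attempt and no reset: what is moved stays moved. The work goes in short steps, Python scripts to look and compute and a tool call to move; the robot and the scene stay as the last step left them, time stands still between calls to the robot, and variables do not carry over. Pictures are saved under pics/ and viewed, about 12 in all and at most 16, crops included, and the job is handed in when it is done.

Besides the shell and the picture viewer there is one more tool, called as name(argument=value, ...), one argument or row to a line, values as JSON. carry_out: Moves the arm, as the interface text tells. Shifts and turns lie within -1 to 1; 1 stands for 0.075 m of shift or 30 degrees of turn. Its arguments: {"type":"object","properties":{"commands":{"type":"array","items":{"type":"array","items":{"type":"array","items":{"type":"number","minimum":-1,"maximum":1}}}},"fingers":{"type":"number"},"squeeze":{"type":"number"}},"required":["commands"]}

```bash
mkdir -p pics; cat > h.py <<'E'
import numpy as np, cv2
from plant import robot, cams, ticket, finder
def snap(n,save=None):
    p=cams.snapshot(n)
    if save: cv2.imwrite(f'pics/{save}.png',p['image'][:,:,::-1])
    return p
def world(p,uv=None):
    z=p['z_map']; K=p['intrinsics']; v,u=np.mgrid[0:400,0:640]
    c=np.stack([(u-K[0,2])/K[0,0]*z,(v-K[1,2])/K[1,1]*z,z],-1)
    return (c-p['t'])@p['R']
def proj(p,X):
    c=p['R']@np.asarray(X)+p['t']; q=p['intrinsics']@c; return q[:2]/q[2]
E
python3 - <<'E'
from h import *
s=robot.state(); print({k:np.round(v,3) for k,v in s.items()}, robot.grip_point_offset)
a=snap('top','top1'); b=snap('scene','scene1')
for p in (a,b):
    print(np.round(p['R'],2).tolist(),np.round(p['t'],3),np.round(-p['R'].T@p['t'],3))
E
```

```text
{'t': np.float64(0.0), 'joint_pos': array([ 1.117,  0.629,  0.038,  1.518, -0.027,  0.996, -0.02 ]), 'joint_vel': array([ 0.001,  0.   ,  0.   ,  0.   , -0.001,  0.   , -0.   ]), 'joint_efforts': array([ 0.0000e+00, -5.6340e+01,  1.2260e+00, -1.9345e+01,  1.1000e-02,
        1.0000e-02, -0.0000e+00]), 'ee_pos': array([ 0.246, -0.601,  0.23 ]), 'tool_rot': array([-1.573,  0.   , -2.754]), 'wrist_force': array([ 1.028,  1.225, -0.866]), 'moment': array([-0.002, -0.008,  0.049]), 'width': np.float64(0.999)} 0.0187
[[-0.03, -1.0, -0.02], [-0.98, 0.03, -0.17], [0.17, 0.01, -0.98]] [-0.015  0.565  1.676] [ 0.265 -0.056  1.748]
[[-0.55, -0.83, -0.02], [-0.51, 0.36, -0.78], [0.66, -0.42, -0.62]] [0.278 0.368 1.036] [-0.34   0.537  0.939]
```

View pics/top1.png

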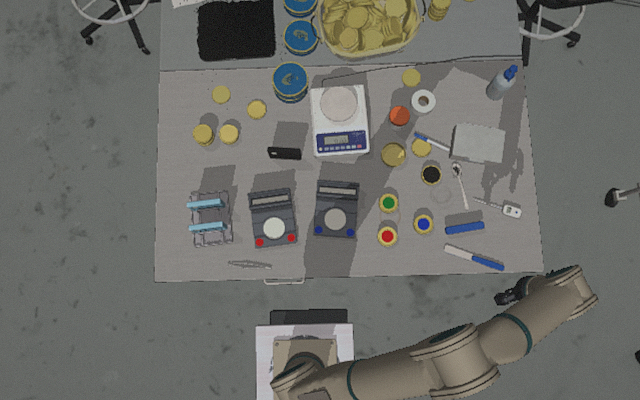

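View pics/scene1.png

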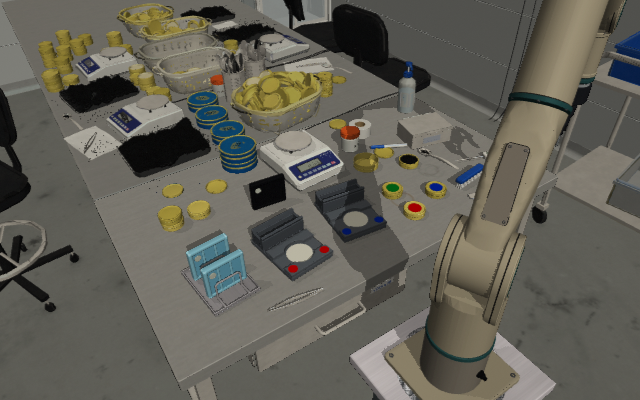

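Top view: the ice-blue plates are at (206,203) and (206,227). The black slab at (284,153) is a look-alike and not meant. The red carrier is at (273,215) with its pad at (273,228), and the blue carrier's pad is at (335,218). Stickered tins: green (389,203), red (387,236), blue (424,223). The plain gold tins and the dark-lidded one at (431,175) are not meant.

```bash
cat > m.py <<'E'
from h import *
def rect(P):
    r=cv2.minAreaRect(P[:,:2].astype(np.float32)*1000); b=cv2.boxPoints(r)
    e=max((b[1]-b[0],b[2]-b[1]),key=np.linalg.norm); return np.round(r[0],1),np.round(r[1],1),round(np.degrees(np.arctan2(e[1],e[0]))%180,1)
def cc(m): 
    n,l,s,c=cv2.connectedComponentsWithStats(m.astype(np.uint8)); return [(l==i) for i in range(1,n) if s[i,4]>12]
def fixplane(p,m,z):
    """intersect the rays of mask pixels with plane z"""
    K=p['intrinsics']; v,u=np.nonzero(m)
    d=np.stack([(u-K[0,2])/K[0,0],(v-K[1,2])/K[1,1],np.ones(len(u))],-1)@p['R']; o=-p['R'].T@p['t']
    return o+d*((z-o[2])/d[:,2])[:,None]
E
python3 - <<'E'
from m import *
for cam in ('top','scene'):
    p=snap(cam); W=world(p); hsv=cv2.cvtColor(p['image'],cv2.COLOR_RGB2HSV); H,S,V=[hsv[...,i].astype(int) for i in range(3)]
    A=(W[...,0]>0.25)&(W[...,0]<0.8)&(p['z_map']>0)
    print(cam,'--plates')
    for m in cc(A&(W[...,2]>.098)&(W[...,2]<.125)&(H>85)&(H<110)&(S>40)&(V>100)): print(m.sum(),rect(W[m]),W[m][:,2].mean().round(4),rect(fixplane(p,m,.11)))
    for n,c in (('blue',(H>108)&(H<130)&(S>150)),('red',((H<6)|(H>172))&(S>170)),('green',(H>45)&(H<80)&(S>120))):
        for m in cc(A&c&(W[...,2]<.05)&(W[...,2]>.01)): print(n,m.sum(),W[m].mean(0).round(4),fixplane(p,m,.0235).mean(0).round(4))
    print('pads')
    for m in cc(A&(W[...,2]>.009)&(W[...,2]<.022)&(S<60)&(V>120)&(W[...,0]<.6)&(W[...,1]>-.25)&(W[...,1]<.15)):
        if m.sum()>80: print(m.sum(),W[m].mean(0).round(4),fixplane(p,m,.016).mean(0).round(4),rect(W[m]))
    print('lips')
    for m in cc(A&(W[...,2]>.05)&(W[...,2]<.075)&(V<110)&(W[...,0]<.65)&(W[...,1]>-.25)&(W[...,1]<.2)): 
        if m.sum()>60: print(m.sum(),rect(W[m]),W[m].mean(0).round(4))
    for t in ('plate_1_centre','carrier_blue_pocket','carrier_red_pocket','carrier_blue_slot','carrier_red_slot','tin_blue_centre','tin_red_centre'):
        for d in finder.pinpoint(p,t)[:3]:
            K=p['intrinsics'];u,v=d['point'];z={'p':.0625,'c':.016,'t':.011}[t[0]]
            q=np.array([(u-K[0,2])/K[0,0],(v-K[1,2])/K[1,1],1])@p['R'];o=-p['R'].T@p['t']
            print(t,round(d['score'],2),np.round(d['point'],1),(o+q*((z-o[2])/q[2])).round(4))
E
```

```text
top --plates
191 (array([545.9, 310. ]), array([ 20.2, 107.1]), np.float32(96.0)) 0.1102 (array([545.5, 310.2]), array([ 19.1, 107.4]), np.float32(94.7))
189 (array([471.5, 303.3]), array([ 19. , 107.2]), np.float32(95.9)) 0.1102 (array([471.1, 303.1]), array([ 18. , 106.7]), np.float32(95.5))
blue 95 [ 0.4677 -0.405   0.0221] [ 0.4676 -0.4047  0.0235]
blue 247 [ 0.45   -0.5366  0.0354] [ 0.4513 -0.54    0.0235]
blue 41 [ 0.4589 -0.0546  0.0255] [ 0.4591 -0.0546  0.0235]
blue 41 [ 0.4466 -0.1599  0.0251] [ 0.4468 -0.16    0.0235]
blue 47 [ 0.3408 -0.5911  0.0135] [ 0.3404 -0.588   0.0235]
blue 36 [ 0.3213 -0.6399  0.0137] [ 0.321  -0.6366  0.0235]
red 97 [ 0.4303 -0.2829  0.0222] [ 0.4302 -0.2828  0.0235]
red 38 [0.4352 0.0367 0.025 ] [0.4353 0.0368 0.0235]
red 40 [0.4228 0.1426 0.0252] [0.4229 0.1428 0.0235]
green 100 [ 0.5427 -0.2924  0.0231] [ 0.5426 -0.2924  0.0235]
pads
114 [ 0.5897 -0.1247  0.0162] [ 0.5897 -0.1247  0.016 ] (array([ 589.6, -123. ]), array([116.5,  13.9]), np.float32(83.3))
92 [0.5673 0.0951 0.016 ] [0.5673 0.0951 0.016 ] (array([566.5,  98.3]), array([ 14.5, 10
[... 2227 characters left out ...]
]
593 (array([560.9, 104. ]), array([ 59.5, 141.3]), np.float32(94.6)) [0.5625 0.1064 0.0579]
plate_1_centre 0.97 [228.5 271.6] [0.4722 0.2916 0.0625]
carrier_blue_pocket 0.94 [355.8 219.5] [ 0.4909 -0.1147  0.016 ]
carrier_blue_pocket 0.58 [296.9 252.4] [0.4738 0.0961 0.016 ]
carrier_red_pocket 0.64 [297.8 254.2] [0.4667 0.0976 0.016 ]
carrier_red_pocket 0.29 [277.8 237.3] [0.555  0.1092 0.016 ]
carrier_blue_slot 0.6 [341.4 200.5] [ 0.5864 -0.1314  0.016 ]
carrier_red_slot 0.65 [225.1 272.2] [0.5184 0.2868 0.016 ]
carrier_red_slot 0.58 [275.1 234.3] [0.57   0.1094 0.016 ]
tin_blue_centre 0.68 [432.8 188.3] [ 0.4764 -0.406   0.011 ]
tin_red_centre 0.88 [414.5 207.7] [ 0.438  -0.2945  0.011 ]
```

```bash
cat > plan.py <<'E'
import sys,json
from h import *
# usage: plan.py x,y,z,yawdeg ... ; step limits: 48 mm, 9 deg per row; optional 's=20' sets the mm per row
def rows(start,wps,mm):
    P=np.array(start,float); out=[]
    for w in wps:
        w=np.array(w,float); d=w-P; d[3]=(d[3]+180)%360-180
        n=max(1,int(np.ceil(max(np.linalg.norm(d[:3])*1000/mm,abs(d[3])/9)-.02)))
        for i in range(n):
            Q=P+d/n; a=np.radians(P[3]); v=(Q-P)[:3]
            out.append([round(x,3)+0 for x in ((np.cos(a)*v[0]+np.sin(a)*v[1])/.075,-v[2]/.075,(-np.sin(a)*v[0]+np.cos(a)*v[1])/.075,-(d[3]/n)/30)]); P=Q
    return out
s=robot.state(); st=[*s['ee_pos'],np.degrees(s['tool_rot'][2])]
print('from',np.round(st,4),'rot',np.round(s['tool_rot'],3),'t',s['t'],'w',round(float(s['width']),3),'F',np.round(s['wrist_force'],1))
mm=48; w=[]
for a in sys.argv[1:]:
    if a[:2]=='s=': mm=float(a[2:])
    else: w.append(list(map(float,a.split(','))))
r=rows(st,w,mm)
for i in range(0,len(r),8): print(json.dumps([r[i:i+8]]).replace(' ',''))
E
python3 plan.py 0.44,-0.35,0.25,-110 0.52,-0.05,0.25,-84.5 0.471,0.303,0.22,-84.5
```

```text
from [   0.2458   -0.6017    0.2313 -157.7814] rot [-1.571  0.    -2.754] t 0.9 w 0.993 F [ 0.9 -0.3 -0. ]
[[[-0.524,-0.036,-0.304,-0.228],[-0.556,-0.036,-0.24,-0.228],[-0.581,-0.036,-0.172,-0.228],[-0.597,-0.036,-0.102,-0.228],[-0.605,-0.036,-0.03,-0.228],[-0.604,-0.036,0.042,-0.228],[-0.595,-0.036,0.114,-0.228],[-0.589,0.0,-0.052,-0.121]]]
[[[-0.591,0.0,-0.015,-0.121],[-0.591,0.0,0.023,-0.121],[-0.588,0.0,0.06,-0.121],[-0.583,0.0,0.098,-0.121],[-0.576,0.0,0.135,-0.121],[-0.566,0.0,0.171,-0.121],[-0.593,0.05,-0.025,0.0],[-0.593,0.05,-0.025,0.0]]]
[[[-0.593,0.05,-0.025,0.0],[-0.593,0.05,-0.025,0.0],[-0.593,0.05,-0.025,0.0],[-0.593,0.05,-0.025,0.0],[-0.593,0.05,-0.025,0.0],[-0.593,0.05,-0.025,0.0]]]
```

carry_out(
  commands=[
    [[-0.524,-0.036,-0.304,-0.228],[-0.556,-0.036,-0.24,-0.228],[-0.581,-0.036,-0.172,-0.228],[-0.597,-0.036,-0.102,-0.228],[-0.605,-0.036,-0.03,-0.228],[-0.604,-0.036,0.042,-0.228],[-0.595,-0.036,0.114,-0.228],[-0.589,0.0,-0.052,-0.121]],
  ],
  fingers=0.1,
  squeeze=50,
)

```text
t: 1.9
ee_pos: [0.4531, -0.3058, 0.2506]
tool_rot: [-1.569, 0.0, -1.852]
wrist_force: [0.8, -0.9, -0.5]
width: 0.546
```

carry_out(
  commands=[
    [[-0.591,0.0,-0.015,-0.121],[-0.591,0.0,0.023,-0.121],[-0.588,0.0,0.06,-0.121],[-0.583,0.0,0.098,-0.121],[-0.576,0.0,0.135,-0.121],[-0.566,0.0,0.171,-0.121],[-0.593,0.05,-0.025,0.0],[-0.593,0.05,-0.025,0.0]],
  ],
)

```text
t: 2.9
ee_pos: [0.5073, 0.0398, 0.2428]
tool_rot: [-1.57, 0.0, -1.475]
wrist_force: [1.3, 0.0, -0.3]
width: 0.552
```

carry_out(
  commands=[
    [[-0.593,0.05,-0.025,0.0],[-0.593,0.05,-0.025,0.0],[-0.593,0.05,-0.025,0.0],[-0.593,0.05,-0.025,0.0],[-0.593,0.05,-0.025,0.0],[-0.593,0.05,-0.025,0.0]],
  ],
)

```text
t: 3.65
ee_pos: [0.4704, 0.3043, 0.2202]
tool_rot: [-1.57, -0.0, -1.475]
wrist_force: [0.8, 0.1, 0.4]
width: 0.549
```

```bash
python3 plan.py 0.471,0.303,0.17,-84.5; python3 - <<'E'
from m import *
p=snap('wrist','wr1'); W=world(p); hsv=cv2.cvtColor(p['image'],cv2.COLOR_RGB2HSV); H,S,V=[hsv[...,i].astype(int) for i in range(3)]
print((-p['R'].T@p['t']).round(3))
for m in cc((p['z_map']>0)&(W[...,2]>.104)&(W[...,2]<.116)&(H>85)&(H<110)&(S>40)):
    if m.sum()>100: print(m.sum(),rect(W[m]),W[m].mean(0).round(4))
E
```

```text
from [  0.4704   0.3043   0.2202 -84.5095] rot [-1.57  -0.    -1.475] t 3.65 w 0.549 F [0.8 0.1 0.4]
[[[0.009,0.335,0.003,0.0],[0.009,0.335,0.003,0.0]]]
[0.464 0.38  0.363]
2782 (array([472. , 303.7]), array([ 17.6, 109.1]), np.float32(95.8)) [0.4717 0.3073 0.1096]
2894 (array([546.5, 311.3]), array([ 18.2, 108.3]), np.float32(95.8)) [0.5451 0.315  0.1095]
```

View pics/wr1.png

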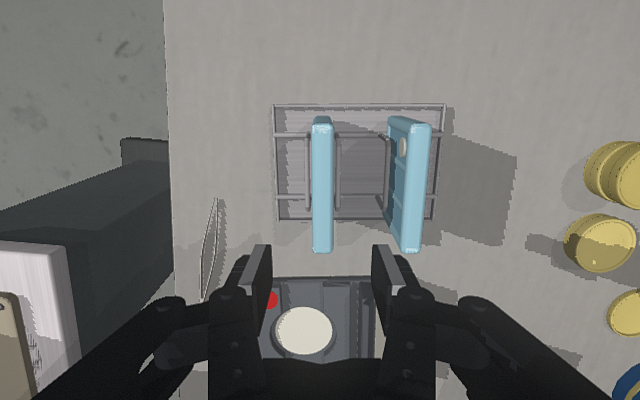

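```bash
python3 plan.py 0.472,0.304,0.075,-84.2; python3 plan.py s=20 0.472,0.304,0.075,-84.2
```

```text
from [  0.4679   0.3124   0.2203 -84.07  ] rot [-1.57   0.007 -1.467] t 3.7 w 0.548 F [-0.5  7.8 -0. ]
[[[0.029,0.484,0.011,0.001],[0.029,0.484,0.011,0.001],[0.029,0.484,0.011,0.001],[0.029,0.484,0.011,0.001]]]
from [  0.4679   0.3124   0.2203 -84.07  ] rot [-1.57   0.007 -1.467] t 3.7 w 0.548 F [-0.5  7.8 -0. ]
[[[0.015,0.242,0.005,0.001],[0.015,0.242,0.005,0.001],[0.015,0.242,0.005,0.001],[0.015,0.242,0.005,0.001],[0.015,0.242,0.005,0.001],[0.015,0.242,0.005,0.001],[0.015,0.242,0.005,0.001],[0.015,0.242,0.005,0.001]]]
```

The wrist view shows the two ice-blue plates at (322,185) (near) and (408,185) (far) in the wire stand, so the choice is confirmed. The measured pose is still swaying after the stop, so I'll settle first.

carry_out(
  commands=[
    [[0,0,0,0],[0,0,0,0],[0,0,0,0],[0,0,0,0]],
  ],
)

```text
t: 4.2
ee_pos: [0.4709, 0.302, 0.2204]
tool_rot: [-1.57, -0.0, -1.476]
wrist_force: [-0.3, 0.2, 0.8]
width: 0.55
```

```bash
python3 plan.py s=30 0.472,0.304,0.075,-84.2
```

```text
from [  0.4709   0.302    0.2204 -84.5858] rot [-1.57  -0.    -1.476] t 4.2 w 0.55 F [-0.3  0.2  0.8]
[[[-0.005,0.388,0.003,-0.003],[-0.005,0.388,0.003,-0.003],[-0.005,0.388,0.003,-0.003],[-0.005,0.388,0.003,-0.003],[-0.005,0.388,0.003,-0.003]]]
```

carry_out(
  commands=[
    [[-0.005,0.388,0.003,-0.003],[-0.005,0.388,0.003,-0.003],[-0.005,0.388,0.003,-0.003],[-0.005,0.388,0.003,-0.003],[-0.005,0.388,0.003,-0.003],[0,0,0,0],[0,0,0,0]],
  ],
)

```text
t: 5.08
ee_pos: [0.4721, 0.3052, 0.0756]
tool_rot: [-1.57, 0.001, -1.467]
wrist_force: [-0.3, -0.6, 0.2]
width: 0.549
```

carry_out(
  commands=[
    [[0,0,0,0],[0,0,0,0],[0,0,0,0],[0,0,0,0],[0,0,0,0]],
  ],
  fingers=-1,
  squeeze=60,
)

```text
t: 5.7
ee_pos: [0.4723, 0.3053, 0.076]
tool_rot: [-1.569, 0.001, -1.467]
wrist_force: [-0.3, -0.8, 6.9]
width: 0.201
```

carry_out(
  commands=[
    [[0,-0.3,0,0],[0,-0.3,0,0],[0,-0.3,0,0],[0,-0.4,0,0],[0,-0.4,0,0],[0,-0.4,0,0],[0,0,0,0],[0,0,0,0]],
  ],
)

```text
t: 6.7
ee_pos: [0.4707, 0.3041, 0.231]
tool_rot: [-1.573, -0.001, -1.467]
wrist_force: [-0.6, -0.2, -2.8]
width: 0.2
```

```bash
python3 plan.py 0.5,0.2,0.24,-90 0.588,-0.124,0.24,-96.7
```

```text
from [  0.4707   0.3041   0.231  -84.0464] rot [-1.573e+00 -1.000e-03 -1.467e+00] t 6.7 w 0.2 F [-0.6 -0.2 -2.8]
[[[0.474,-0.04,0.082,0.066],[0.471,-0.04,0.098,0.066],[0.467,-0.04,0.114,0.066],[0.617,0.0,0.168,0.032],[0.614,0.0,0.178,0.032],[0.611,0.0,0.188,0.032],[0.608,0.0,0.198,0.032],[0.605,0.0,0.208,0.032]]]
[[[0.601,0.0,0.219,0.032],[0.597,0.0,0.229,0.032]]]
```

carry_out(
  commands=[
    [[0.474,-0.04,0.082,0.066],[0.471,-0.04,0.098,0.066],[0.467,-0.04,0.114,0.066],[0.617,0.0,0.168,0.032],[0.614,0.0,0.178,0.032],[0.611,0.0,0.188,0.032],[0.608,0.0,0.198,0.032],[0.605,0.0,0.208,0.032]],
  ],
)

```text
t: 7.7
ee_pos: [0.5627, -0.0322, 0.2393]
tool_rot: [-1.574, -0.0, -1.655]
wrist_force: [0.4, 1.1, -1.8]
width: 0.2
```

carry_out(
  commands=[
    [[0.601,0.0,0.219,0.032],[0.4,0.0,0.15,0.032],[0.197,0.0,0.079,0.0],[0,0,0,0],[0,0,0,0],[0,0,0,0],[0,0,0,0]],
  ],
)

```text
t: 8.57
ee_pos: [0.5886, -0.1222, 0.2414]
tool_rot: [-1.571, 0.0, -1.686]
wrist_force: [-0.5, -0.3, -3.9]
width: 0.201
```

```bash
python3 plan.py 0.588,-0.124,0.24,-96.7; python3 - <<'E'
from m import *
p=snap('wrist','wr2'); W=world(p); hsv=cv2.cvtColor(p['image'],cv2.COLOR_RGB2HSV); H,S,V=[hsv[...,i].astype(int) for i in range(3)]
print('held plate'); 
for m in cc((p['z_map']>0)&(H>85)&(H<110)&(S>40)&(W[...,2]>.15)):
    if m.sum()>100: print(m.sum(),rect(W[m]),W[m].min(0).round(4),W[m].max(0).round(4))
print('lips');
for m in cc((p['z_map']>0)&(W[...,2]>.055)&(W[...,2]<.07)&(W[...,0]>.5)):
    if m.sum()>200: print(m.sum(),rect(W[m]))
p=snap('scene'); W=world(p); hsv=cv2.cvtColor(p['image'],cv2.COLOR_RGB2HSV); H,S,V=[hsv[...,i].astype(int) for i in range(3)]
for m in cc((p['z_map']>0)&(H>85)&(H<110)&(S>40)&(W[...,2]>.13)&(W[...,0]<.8)&(abs(W[...,1])<.3)):
    if m.sum()>100: print('scene',m.sum(),rect(W[m]),W[m].min(0).round(4),W[m].max(0).round(4))
E
```

```text
from [  0.5886  -0.1222   0.2414 -96.609 ] rot [-1.571  0.    -1.686] t 8.575 w 0.201 F [-0.5 -0.3 -3.9]
[[[0.025,0.019,-0.005,0.003]]]
held plate
13876 (array([ 589.9, -110.6]), array([84.4, 28.8]), np.float32(76.8)) [ 0.5768 -0.1548  0.1842] [ 0.6055 -0.0686  0.3327]
lips
17887 (array([ 834.8, -138.7]), array([149.8, 196.3]), np.float32(96.7))
969 (array([ 566.4, -121.6]), array([138.9,  12.3]), np.float32(83.6))
652 (array([612.3, -88.9]), array([63.5, 13. ]), np.float32(83.7))
549 (array([ 819.4, -324.5]), array([68.5, 32. ]), np.float32(37.2))
scene 298 (array([587.7, -79.5]), array([59.3,  7.9]), np.float32(1.9)) [ 0.5579 -0.0834  0.5632] [ 0.6174 -0.0754  0.6178]
scene 155 (array([ 574.3, -114.6]), array([72.4, 47.1]), np.float32(60.5)) [ 0.5477 -0.1565  0.4124] [ 0.6109 -0.0822  0.4438]
scene 411 (array([131.9, -56.4]), array([93.9, 82.4]), np.float32(63.5)) [ 0.0891 -0.1081  0.5417] [ 0.1743 -0.0106  0.6003]
scene 1013 (array([ 566.3, -119.4]), array([113. ,  61.2]), np.float32(78.0)) [ 0.5356 -0.18    0.1804] [ 0.6032 -0.0659  0.3174]
scene 847 (array([20.8, 58.3]), array([ 3.4, 88.7]), np.float32(159.7)) [-0.0205  0.0422  0.294 ] [0.0621 0.0745 0.3815]
scene 271 (array([-16.3,  32.1]), array([132.7,  63.5]), np.float32(27.8)) [-0.0669 -0.0267  0.1301] [0.0568 0.0682 0.1418]
```

View pics/wr2.png

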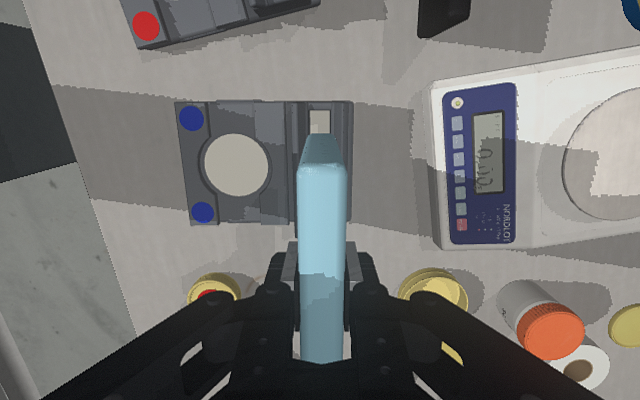

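The wrist view shows the plate held upright, its top at (321,250) over the slot near (319,120). Both lips measure a slot centre of about (0.5875, -0.124), so I can go down after a 1 mm correction.

carry_out(
  commands=[
    [[0.003,0.35,-0.015,0],[0,0.35,0,0],[0,0.35,0,0],[0,0.25,0,0],[0,0.25,0,0],[0,0.2,0,0],[0,0.2,0,0],[0,0.1,0,0]],
  ],
)

```text
t: 9.68
ee_pos: [0.5872, -0.1233, 0.0866]
tool_rot: [-1.572, 0.0, -1.688]
wrist_force: [0.3, 0.1, -2.3]
width: 0.2
```

carry_out(
  commands=[
    [[0,0.07,0,0],[0,0.05,0,0],[0,0.02,0,0],[0,0,0,0]],
  ],
)

```text
t: 10.18
ee_pos: [0.5877, -0.1234, 0.0773]
tool_rot: [-1.57, -0.0, -1.688]
wrist_force: [0.5, 0.2, -1.9]
width: 0.199
```

carry_out(
  commands=[
    [[0,0,0,0],[0,0,0,0],[0,0,0,0],[0,0,0,0]],
  ],
  fingers=0.1,
)

```text
t: 10.68
ee_pos: [0.5876, -0.1234, 0.0771]
tool_rot: [-1.57, 0.0, -1.688]
wrist_force: [0.3, 0.4, 0.2]
width: 0.552
```

carry_out(
  commands=[
    [[0,-0.2,0,0],[0,-0.4,0,0],[0,-0.5,0,0],[0,-0.5,0,0],[0,-0.4,0,0],[0,0,0,0],[0,0,0,0]],
  ],
)

```text
t: 11.55
ee_pos: [0.587, -0.1234, 0.2271]
tool_rot: [-1.571, -0.0, -1.688]
wrist_force: [-0.2, -0.6, -0.8]
width: 0.552
```

```bash
python3 plan.py 0.546,0.22,0.23,-86 0.5463,0.311,0.23,-84.2; python3 - <<'E'
from m import *
for c in ('top','wrist'):
  p=snap(c); W=world(p); hsv=cv2.cvtColor(p['image'],cv2.COLOR_RGB2HSV); H,S,V=[hsv[...,i].astype(int) for i in range(3)]
  for m in cc((p['z_map']>0)&(H>85)&(H<110)&(S>40)&(W[...,2]>.10)&(W[...,2]<.12)&(W[...,0]<.7)):
    if m.sum()>50: print(c,m.sum(),rect(W[m]),np.median(W[m],0).round(4))
E
```

```text
from [  0.587   -0.1234   0.2271 -96.7038] rot [-1.571 -0.    -1.688] t 11.55 w 0.552 F [-0.2 -0.6 -0.8]
[[[-0.56,-0.005,-0.135,-0.045],[-0.563,-0.005,-0.122,-0.045],[-0.566,-0.005,-0.108,-0.045],[-0.568,-0.005,-0.095,-0.045],[-0.571,-0.005,-0.082,-0.045],[-0.572,-0.005,-0.069,-0.045],[-0.574,-0.005,-0.055,-0.045],[-0.575,-0.005,-0.042,-0.045]]]
[[[-0.605,0.0,0.044,-0.03],[-0.604,0.0,0.054,-0.03]]]
top 184 (array([546.3, 310.2]), array([ 19. , 110.4]), np.float32(95.4)) [0.5452 0.3086 0.11  ]
wrist 2739 (array([ 588.4, -124.3]), array([108.4,  17.9]), np.float32(82.9)) [ 0.5886 -0.1195  0.1108]
```

Plate 1 is seated, with its top at z 0.111 as expected and its centre within 1 mm of the slot. Next is plate 2.

carry_out(
  commands=[
    [[-0.56,-0.005,-0.135,-0.045],[-0.563,-0.005,-0.122,-0.045],[-0.566,-0.005,-0.108,-0.045],[-0.568,-0.005,-0.095,-0.045],[-0.571,-0.005,-0.082,-0.045],[-0.572,-0.005,-0.069,-0.045],[-0.574,-0.005,-0.055,-0.045],[-0.575,-0.005,-0.042,-0.045]],
  ],
)

```text
t: 12.65
ee_pos: [0.5453, 0.221, 0.2289]
tool_rot: [-1.573, -0.001, -1.498]
wrist_force: [-0.0, 0.1, -0.8]
width: 0.55
```

carry_out(
  commands=[
    [[-0.605,0.0,0.044,-0.03],[-0.404,0.0,0.034,-0.03],[-0.2,0,0.02,0],[0,0,0,0],[0,0,0,0],[0,0,0,0],[0,0,0,0]],
  ],
)

```text
t: 13.52
ee_pos: [0.5464, 0.3099, 0.2301]
tool_rot: [-1.571, -0.0, -1.469]
wrist_force: [0.2, 0.1, -0.4]
width: 0.553
```

```bash
python3 plan.py s=30 0.5463,0.311,0.075,-84.2; python3 - <<'E'
from m import *
for c in ('wrist',):
  p=snap(c); W=world(p); hsv=cv2.cvtColor(p['image'],cv2.COLOR_RGB2HSV); H,S,V=[hsv[...,i].astype(int) for i in range(3)]
  for m in cc((p['z_map']>0)&(H>85)&(H<110)&(S>40)&(W[...,2]>.10)&(W[...,2]<.12)&(W[...,0]<.7)):
    if m.sum()>50: print(c,m.sum(),rect(W[m]),np.median(W[m],0).round(4))
E
```

```text
from [  0.5464   0.3099   0.2301 -84.1894] rot [-1.571 -0.    -1.469] t 13.525 w 0.553 F [ 0.2  0.1 -0.4]
[[[-0.003,0.345,0.0,0.0],[-0.003,0.345,0.0,0.0],[-0.003,0.345,0.0,0.0],[-0.003,0.345,0.0,0.0],[-0.003,0.345,0.0,0.0],[-0.003,0.345,0.0,0.0]]]
wrist 2638 (array([547. , 311.3]), array([ 17.5, 108.9]), np.float32(95.3)) [0.5463 0.3159 0.1098]
```

carry_out(
  commands=[
    [[-0.003,0.345,0.001,0],[-0.003,0.345,0.001,0],[-0.003,0.345,0.001,0],[-0.003,0.345,0,0],[-0.003,0.345,0,0],[-0.003,0.345,0,0],[0,0,0,0],[0,0,0,0]],
  ],
)

```text
t: 14.58
ee_pos: [0.5467, 0.3126, 0.0757]
tool_rot: [-1.57, 0.001, -1.468]
wrist_force: [-0.5, -0.1, 0.8]
width: 0.548
```

carry_out(
  commands=[
    [[0,0,0,0],[0,0,0,0],[0,0,0,0],[0,0,0,0],[0,0,0,0]],
  ],
  fingers=-1,
)

```text
t: 15.2
ee_pos: [0.5469, 0.3127, 0.076]
tool_rot: [-1.569, 0.001, -1.468]
wrist_force: [0.3, -1.2, 6.2]
width: 0.203
```

carry_out(
  commands=[
    [[0,-0.3,0,0],[0,-0.3,0,0],[0,-0.3,0,0],[0,-0.4,0,0],[0,-0.4,0,0],[0,-0.4,0,0],[0,0,0,0],[0,0,0,0]],
  ],
)

```text
t: 16.2
ee_pos: [0.5452, 0.3115, 0.2307]
tool_rot: [-1.573, -0.001, -1.468]
wrist_force: [0.4, -0.7, -2.7]
width: 0.204
```

```bash
python3 plan.py 0.564,0.105,0.24,-83.5
```

```text
from [  0.5452   0.3115   0.2307 -84.1024] rot [-1.573e+00 -1.000e-03 -1.468e+00] t 16.2 w 0.204 F [ 0.4 -0.7 -2.7]
[[[0.553,-0.025,-0.007,-0.004],[0.553,-0.025,-0.008,-0.004],[0.553,-0.025,-0.009,-0.004],[0.553,-0.025,-0.01,-0.004],[0.553,-0.025,-0.011,-0.004]]]
```

carry_out(
  commands=[
    [[0.553,-0.025,-0.007,-0.004],[0.553,-0.025,-0.008,-0.004],[0.553,-0.025,-0.009,-0.004],[0.553,-0.025,-0.01,-0.004],[0.35,-0.025,-0.011,-0.004],[0.19,0,0,0],[0,0,0,0],[0,0,0,0]],
  ],
)

```text
t: 17.2
ee_pos: [0.5644, 0.1086, 0.2412]
tool_rot: [-1.571, 0.001, -1.455]
wrist_force: [-0.1, 1.0, -2.1]
width: 0.202
```

carry_out(
  commands=[
    [[0,0,0,0],[0,0,0,0]],
  ],
)

```text
t: 17.45
ee_pos: [0.5647, 0.1077, 0.2416]
tool_rot: [-1.571, 0.0, -1.456]
wrist_force: [0.6, -0.1, -2.1]
width: 0.201
```

```bash
python3 plan.py 0.564,0.106,0.24,-83.5; python3 - <<'E'
from m import *
p=snap('wrist'); W=world(p)
for m in cc((p['z_map']>0)&(W[...,2]>.055)&(W[...,2]<.07)&(W[...,0]>.5)&(W[...,0]<.65)):
    if m.sum()>200: print(m.sum(),rect(W[m]))
E
```

```text
from [  0.5647   0.1077   0.2416 -83.4179] rot [-1.571  0.    -1.456] t 17.45 w 0.201 F [ 0.6 -0.1 -2.1]
[[[0.021,0.021,-0.012,0.003]]]
1024 (array([541.4, 101. ]), array([ 12.2, 139. ]), np.float32(96.0))
604 (array([579.6, 145.6]), array([12.3, 59.2]), np.float32(97.0))
```

carry_out(
  commands=[
    [[0.027,0.35,-0.023,0],[0,0.35,0,0],[0,0.35,0,0],[0,0.25,0,0],[0,0.25,0,0],[0,0.2,0,0],[0,0.2,0,0],[0,0.1,0,0]],
  ],
)

```text
t: 18.5
ee_pos: [0.5631, 0.1045, 0.087]
tool_rot: [-1.572, -0.0, -1.457]
wrist_force: [0.1, 0.4, -1.9]
width: 0.206
```

carry_out(
  commands=[
    [[0,0.07,0,0],[0,0.05,0,0],[0,0.02,0,0],[0,0,0,0]],
  ],
)

```text
t: 19.0
ee_pos: [0.5635, 0.1045, 0.0775]
tool_rot: [-1.57, 0.0, -1.457]
wrist_force: [1.4, -0.4, -3.4]
width: 0.201
```

carry_out(
  commands=[
    [[0,0,0,0],[0,0,0,0],[0,0,0,0],[0,0,0,0]],
  ],
  fingers=0.1,
)

```text
t: 19.5
ee_pos: [0.5634, 0.1046, 0.0775]
tool_rot: [-1.57, 0.0, -1.457]
wrist_force: [-0.8, -0.1, -0.6]
width: 0.548
```

carry_out(
  commands=[
    [[0,-0.2,0,0],[0,-0.4,0,0],[0,-0.5,0,0],[0,-0.5,0,0],[0,-0.4,0,0],[0,0,0,0],[0,0,0,0]],
  ],
  fingers=1,
)

```text
t: 20.38
ee_pos: [0.5629, 0.1042, 0.2273]
tool_rot: [-1.571, -0.0, -1.457]
wrist_force: [-0.3, -0.4, -0.5]
width: 0.998
```

```bash
cat > chk.py <<'E'
from m import *
import sys
s=robot.state(); print('j',s['joint_pos'].round(3))
for c in sys.argv[1:]:
  p=snap(c); W=world(p); hsv=cv2.cvtColor(p['image'],cv2.COLOR_RGB2HSV); H,S,V=[hsv[...,i].astype(int) for i in range(3)]
  A=(p['z_map']>0)&(W[...,0]<.7)&(W[...,0]>.3)
  for m in cc(A&(H>85)&(H<110)&(S>40)&(W[...,2]>.10)&(W[...,2]<.12)):
    if m.sum()>50: print(c,'plate',m.sum(),rect(W[m]),np.median(W[m],0).round(4))
  for n,k in (('blue',(H>108)&(H<130)&(S>150)),('red',((H<6)|(H>172))&(S>150)),('green',(H>45)&(H<80)&(S>120))):
    for m in cc(A&k&(W[...,2]>.015)&(W[...,2]<.05)):
      if m.sum()>60: print(c,n,m.sum(),W[m].mean(0).round(4),rect(W[m]))
  for m in cc(A&(W[...,2]>.009)&(W[...,2]<.022)&(S<60)&(V>120)&(W[...,1]>-.25)&(W[...,1]<.15)):
    if m.sum()>250: print(c,'pad',m.sum(),W[m].mean(0).round(4),rect(W[m]))
E
python3 chk.py top wrist; python3 plan.py 0.48,-0.1,0.24,-40 0.43,-0.284,0.2,-7
```

```text
j [ 0.013  0.542 -0.376  1.736  0.243  0.91  -0.351]
top plate 184 (array([ 586.6, -124.5]), array([106.8,  20. ]), np.float32(85.1)) [ 0.5861 -0.1262  0.1102]
top blue 90 [ 0.4682 -0.4045  0.0225] (array([ 466.5, -404.5]), array([34.4, 34.2]), np.float32(88.3))
top blue 245 [ 0.4502 -0.5359  0.0355] (array([ 450.5, -537.5]), array([ 21.9, 126.6]), np.float32(98.1))
top red 96 [ 0.4306 -0.283   0.0223] (array([ 430.2, -283. ]), array([33.6, 34. ]), np.float32(176.7))
top green 97 [ 0.5432 -0.2924  0.0228] (array([ 543.4, -292.3]), array([37.2, 32.9]), np.float32(66.2))
top pad 298 [ 0.4933 -0.1128  0.0164] (array([ 492.9, -112.7]), array([67.2, 68. ]), np.float32(178.0))
wrist plate 2735 (array([564.2, 103.4]), array([ 18. , 108.6]), np.float32(96.5)) [0.5638 0.108  0.1108]
wrist plate 103 (array([593.4, -71.2]), array([17.1,  5.2]), np.float32(7.8)) [ 0.5916 -0.0704  0.1036]
wrist red 508 [0.4218 0.1403 0.0258] (array([421.5, 140.2]), array([26.4, 23.9]), np.float32(8.0))
wrist red 384 [0.4341 0.035  0.0258] (array([433.7,  34.6]), array([25.3, 24.3]), np.float32(7.3))
wrist pad 3428 [0.4688 0.093  0.0168] (array([468.8,  91.8]), array([73. , 71.9]), np.float32(48.4))
wrist pad 2088 [ 0.4929 -0.1132  0.0168] (array([ 493.1, -114.2]), array([70.8, 72.1]), np.float32(90.8))
from [  0.5625   0.1042   0.2264 -83.4978] rot [-1.573 -0.    -1.457] t 20.475 w 1.004 F [-0.6  0.3 -0.3]
[[[0.516,-0.036,-0.28,-0.29],[0.468,-0.036,-0.355,-0.29],[0.409,-0.036,-0.422,-0.29],[0.34,-0.036,-0.479,-0.29],[0.264,-0.036,-0.525,-0.29],[0.213,0.107,-0.462,-0.22],[0.159,0.107,-0.483,-0.22],[0.102,0.107,-0.498,-0.22]]]
[[[0.044,0.107,-0.507,-0.22],[-0.014,0.107,-0.508,-0.22]]]
```

Both plates are seated, tops at z 0.111 and centred to about 1 mm. Next are the tins.

carry_out(
  commands=[
    [[0.516,-0.036,-0.28,-0.29],[0.468,-0.036,-0.355,-0.29],[0.409,-0.036,-0.422,-0.29],[0.34,-0.036,-0.479,-0.29],[0.264,-0.036,-0.525,-0.29],[0.213,0.107,-0.462,-0.22],[0.159,0.107,-0.483,-0.22],[0.102,0.107,-0.498,-0.22]],
  ],
  squeeze=25,
)

```text
t: 21.48
ee_pos: [0.4498, -0.2111, 0.2157]
tool_rot: [-1.57, 0.002, -0.349]
wrist_force: [0.7, 0.2, 0.4]
width: 0.996
```

carry_out(
  commands=[
    [[0.044,0.107,-0.507,-0.22],[-0.014,0.107,-0.508,-0.22],[0,0,0,0],[0,0,0,0],[0,0,0,0],[0,0,0,0]],
  ],
)

```text
t: 22.22
ee_pos: [0.4313, -0.2828, 0.201]
tool_rot: [-1.571, -0.0, -0.12]
wrist_force: [-1.0, 0.4, -0.4]
width: 1.0
```

```bash
python3 chk.py wrist; python3 plan.py s=30 0.43,-0.284,0.04,-7 0.43,-0.284,0.0,-7
```

```text
j [ 1.006  0.563 -0.717  1.91   0.486  0.849  1.485]
wrist blue 513 [ 0.4574 -0.0566  0.0257] (array([457.5, -56.7]), array([25.4, 25.7]), np.float32(90.4))
wrist blue 502 [ 0.4458 -0.162   0.0257] (array([ 445.9, -162. ]), array([24.9, 24.5]), np.float32(11.0))
wrist blue 2901 [ 0.449  -0.537   0.0357] (array([ 450. , -539.1]), array([ 25.2, 128.2]), np.float32(98.0))
wrist blue 1017 [ 0.4668 -0.4072  0.0228] (array([ 466.9, -407.2]), array([37.6, 39. ]), np.float32(169.6))
wrist red 1190 [ 0.4297 -0.285   0.0227] (array([ 429.8, -285.2]), array([38.1, 38.2]), np.float32(172.7))
wrist green 878 [ 0.5418 -0.2944  0.0227] (array([ 541.9, -294.5]), array([37.5, 39.8]), np.float32(173.7))
wrist pad 3442 [ 0.4918 -0.1136  0.0167] (array([ 492.9, -113.6]), array([71.8, 71.1]), np.float32(18.0))
from [ 0.4312 -0.283   0.201  -6.917 ] rot [-1.571 -0.    -0.121] t 22.275 w 0.999 F [ 0.4 -0.4 -0.3]
[[[-0.002,0.358,-0.003,0.0],[-0.002,0.358,-0.003,0.0],[-0.002,0.358,-0.003,0.0],[-0.002,0.358,-0.003,0.0],[-0.002,0.358,-0.003,0.0],[-0.002,0.358,-0.003,0.0],[0.0,0.267,0.0,0.0],[0.0,0.267,0.0,0.0]]]
```

carry_out(
  commands=[
    [[-0.006,0.4,-0.01,0],[-0.006,0.4,-0.01,0],[-0.006,0.4,-0.005,0],[0,0.4,0,0],[0,0.4,0,0],[0,0.35,0,0],[0,0.2,0,0],[0,0.1,0,0]],
  ],
)

```text
t: 23.28
ee_pos: [0.4294, -0.2852, 0.0015]
tool_rot: [-1.571, 0.0, -0.122]
wrist_force: [-0.7, -0.9, -0.2]
width: 1.007
```

carry_out(
  commands=[
    [[0,0.03,0,0],[0,0,0,0]],
  ],
)

```text
t: 23.52
ee_pos: [0.4296, -0.2857, 0.0003]
tool_rot: [-1.571, -0.001, -0.122]
wrist_force: [0.2, 1.1, 0.6]
width: 0.994
```

```bash
python3 - <<'E'
from h import *
p=snap('wrist','wr3'); print(proj(p,[.4298,-.2845,.022]))
E
```

```text
[324.56202661 282.15933486]
```

View pics/wr3.png

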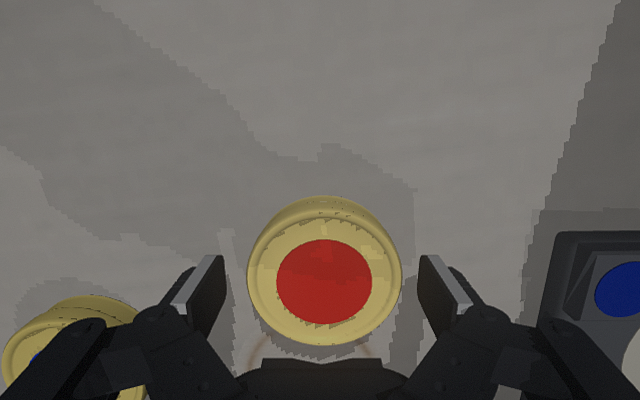

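The red tin at (324,282) sits between the open pads at (210,283) and (440,285). I'll close on it.

carry_out(
  commands=[
    [[0,0,0,0],[0,0,0,0],[0,0,0,0],[0,0,0,0],[0,0,0,0]],
  ],
  fingers=-1,
  squeeze=25,
)

```text
t: 24.2
ee_pos: [0.4295, -0.2858, 0.0004]
tool_rot: [-1.572, -0.001, -0.122]
wrist_force: [-0.8, -0.2, 5.6]
width: 0.738
```

carry_out(
  commands=[
    [[0,-0.2,0,0],[0,-0.3,0,0],[0,-0.4,0,0],[0,-0.4,0,0],[0,-0.4,0,0],[0,-0.4,0,0],[0,0,0,0],[0,0,0,0]],
  ],
)

```text
t: 25.2
ee_pos: [0.4284, -0.2855, 0.157]
tool_rot: [-1.571, 0.001, -0.123]
wrist_force: [-0.0, -0.4, -1.0]
width: 0.737
```

```bash
python3 - <<'E'
from m import *
p=snap('wrist','wr4'); W=world(p); hsv=cv2.cvtColor(p['image'],cv2.COLOR_RGB2HSV); H,S,V=[hsv[...,i].astype(int) for i in range(3)]
for m in cc((p['z_map']>0)&((H<6)|(H>172))&(S>150)&(W[...,2]>.1)):
  if m.sum()>200: print(m.sum(),W[m].mean(0).round(4),np.linalg.lstsq(np.c_[W[m][:,:2],np.ones(m.sum())],W[m][:,2],rcond=None)[0].round(3))
E
python3 plan.py 0.45,-0.1,0.18,0 0.469,0.0926,0.15,6.6
```

```text
6237 [ 0.428  -0.2858  0.1793] [-0.005  0.001  0.182]
from [ 0.4283 -0.2853  0.1565 -7.0092] rot [-1.57   0.002 -0.122] t 25.25 w 0.732 F [-0.2 -0.2 -0.2]
[[[-0.004,-0.078,0.622,-0.058],[0.016,-0.078,0.622,-0.058],[0.035,-0.078,0.621,-0.058],[0.053,-0.078,0.619,-0.058],[0.051,0.08,0.514,-0.044],[0.062,0.08,0.512,-0.044],[0.074,0.08,0.511,-0.044],[0.086,0.08,0.509,-0.044]]]
[[[0.098,0.08,0.507,-0.044]]]
```

carry_out(
  commands=[
    [[-0.004,-0.078,0.622,-0.058],[0.016,-0.078,0.622,-0.058],[0.035,-0.078,0.621,-0.058],[0.053,-0.078,0.619,-0.058],[0.051,0.08,0.514,-0.044],[0.062,0.08,0.512,-0.044],[0.074,0.08,0.511,-0.044],[0.086,0.08,0.509,-0.044]],
  ],
)

```text
t: 26.25
ee_pos: [0.4655, 0.0551, 0.1554]
tool_rot: [-1.571, 0.002, 0.092]
wrist_force: [0.9, 0.8, -0.6]
width: 0.738
```

carry_out(
  commands=[
    [[0.06,0.08,0.3,-0.044],[0.038,0,0.207,0],[0,0,0,0],[0,0,0,0],[0,0,0,0],[0,0,0,0]],
  ],
)

```text
t: 27.0
ee_pos: [0.4698, 0.0917, 0.1507]
tool_rot: [-1.571, -0.0, 0.113]
wrist_force: [0.0, 1.1, -0.3]
width: 0.74
```

```bash
python3 plan.py s=30 0.4692,0.0928,0.0165,6.6; python3 - <<'E'
from m import *
p=snap('wrist','wr5'); W=world(p); hsv=cv2.cvtColor(p['image'],cv2.COLOR_RGB2HSV); H,S,V=[hsv[...,i].astype(int) for i in range(3)]
for m in cc((p['z_map']>0)&((H<6)|(H>172))&(S>150)):
  if m.sum()>200: print(m.sum(),W[m].mean(0).round(4))
E
```

```text
from [0.4698 0.0917 0.1507 6.4753] rot [-1.571 -0.     0.113] t 27.0 w 0.74 F [ 0.   1.1 -0.3]
[[[-0.001,0.358,0.003,-0.001],[-0.001,0.358,0.003,-0.001],[-0.001,0.358,0.003,-0.001],[-0.001,0.358,0.003,-0.001],[-0.001,0.358,0.003,-0.001]]]
795 [0.4339 0.0351 0.0258]
807 [0.4215 0.1402 0.0258]
6235 [0.4694 0.091  0.173 ]
```

carry_out(
  commands=[
    [[-0.002,0.35,0.01,0],[0,0.35,0.006,0],[0,0.35,0.004,0],[0,0.25,0,0],[0,0.2,0,0],[0,0.15,0,0],[0,0.08,0,0],[0,0.04,0,0]],
  ],
)

```text
t: 28.05
ee_pos: [0.4696, 0.094, 0.0178]
tool_rot: [-1.571, -0.0, 0.114]
wrist_force: [-0.5, -0.7, -0.2]
width: 0.735
```

carry_out(
  commands=[
    [[0,0.01,0,0],[0,0,0,0],[0,0,0,0]],
  ],
)

```text
t: 28.42
ee_pos: [0.4696, 0.094, 0.0174]
tool_rot: [-1.571, -0.001, 0.114]
wrist_force: [-0.4, 0.5, -0.2]
width: 0.74
```

carry_out(
  commands=[
    [[0,0.012,0,0],[0,0,0,0],[0,0,0,0],[0,0,0,0],[0,0,0,0]],
  ],
)

```text
t: 29.05
ee_pos: [0.4696, 0.094, 0.0164]
tool_rot: [-1.571, -0.001, 0.114]
wrist_force: [0.0, -0.1, 5.4]
width: 0.737
```

carry_out(
  commands=[
    [[0,0,0,0],[0,0,0,0],[0,0,0,0],[0,0,0,0]],
  ],
  fingers=1,
)

```text
t: 29.55
ee_pos: [0.4693, 0.094, 0.0161]
tool_rot: [-1.571, 0.0, 0.114]
wrist_force: [0.4, 0.5, -0.8]
width: 0.999
```

carry_out(
  commands=[
    [[0,-0.15,0,0],[0,-0.3,0,0],[0,-0.4,0,0],[0,-0.5,0,0],[0,-0.5,0,0],[0,-0.4,0,0],[0,0,0,0],[0,0,0,0]],
  ],
)

```text
t: 30.55
ee_pos: [0.4689, 0.0935, 0.1848]
tool_rot: [-1.571, 0.001, 0.114]
wrist_force: [0.4, -1.2, 0.2]
width: 1.003
```

```bash
python3 chk.py wrist; python3 plan.py 0.44,-0.2,0.2,-5 0.467,-0.4065,0.18,-20
```

```text
j [ 0.261  0.549 -0.752  2.021  0.534  0.777  0.873]
wrist plate 1889 (array([ 588.4, -110.4]), array([81.9, 18.8]), np.float32(82.8)) [ 0.5835 -0.1172  0.1102]
wrist plate 3258 (array([562.7, 102.4]), array([ 18.4, 109.8]), np.float32(96.2)) [0.5603 0.1013 0.1105]
wrist blue 665 [ 0.446  -0.1619  0.0259] (array([ 446.2, -162. ]), array([25.9, 25. ]), np.float32(79.5))
wrist blue 602 [ 0.4579 -0.0566  0.0258] (array([457.8, -56.3]), array([24.9, 25.4]), np.float32(91.0))
wrist red 640 [0.4338 0.035  0.0257] (array([433.8,  35.1]), array([25.1, 25.2]), np.float32(145.6))
wrist red 639 [0.4216 0.1403 0.0257] (array([421.7, 140.5]), array([25.1, 24.8]), np.float32(6.4))
wrist red 1437 [0.4696 0.0933 0.0387] (array([469.9,  93.6]), array([38.8, 39.2]), np.float32(140.4))
wrist pad 4217 [ 0.492  -0.1139  0.0168] (array([ 493. , -113.8]), array([71.7, 72.2]), np.float32(165.1))
wrist pad 531 [0.4459 0.0859 0.0167] (array([453.2,  89.2]), array([40.3, 72.2]), np.float32(102.2))
from [0.4687 0.0935 0.1844 6.5551] rot [-1.571  0.002  0.114] t 30.6 w 1.002 F [ 0.1 -0.4 -0.3]
[[[-0.118,-0.03,-0.549,0.055],[-0.102,-0.03,-0.552,0.055],[-0.086,-0.03,-0.555,0.055],[-0.07,-0.03,-0.557,0.055],[-0.054,-0.03,-0.559,0.055],[-0.038,-0.03,-0.56,0.055],[-0.022,-0.03,-0.561,0.055],[0.12,0.053,-0.542,0.1]]]
[[[0.148,0.053,-0.535,0.1],[0.176,0.053,-0.527,0.1],[0.203,0.053,-0.517,0.1],[0.23,0.053,-0.506,0.1]]]
```

```bash
python3 plan.py 0.44,-0.2,0.2,10 0.467,-0.4065,0.18,15
```

```text
from [0.4687 0.0935 0.1844 6.5551] rot [-1.571  0.002  0.114] t 30.6 w 1.002 F [ 0.1 -0.4 -0.3]
[[[-0.118,-0.03,-0.549,-0.016],[-0.123,-0.03,-0.548,-0.016],[-0.127,-0.03,-0.547,-0.016],[-0.132,-0.03,-0.546,-0.016],[-0.137,-0.03,-0.545,-0.016],[-0.142,-0.03,-0.544,-0.016],[-0.146,-0.03,-0.542,-0.016],[-0.025,0.053,-0.555,-0.033]]]
[[[-0.034,0.053,-0.554,-0.033],[-0.044,0.053,-0.554,-0.033],[-0.054,0.053,-0.553,-0.033],[-0.063,0.053,-0.552,-0.033]]]
```

carry_out(
  commands=[
    [[-0.118,-0.03,-0.549,-0.016],[-0.123,-0.03,-0.548,-0.016],[-0.127,-0.03,-0.547,-0.016],[-0.132,-0.03,-0.546,-0.016],[-0.137,-0.03,-0.545,-0.016],[-0.142,-0.03,-0.544,-0.016],[-0.146,-0.03,-0.542,-0.016],[-0.025,0.053,-0.555,-0.033]],
  ],
)

```text
t: 31.6
ee_pos: [0.4447, -0.2421, 0.1959]
tool_rot: [-1.57, 0.002, 0.191]
wrist_force: [0.5, -0.1, -0.6]
width: 1.001
```

carry_out(
  commands=[
    [[-0.034,0.053,-0.554,-0.033],[-0.044,0.053,-0.554,-0.033],[-0.054,0.053,-0.553,-0.033],[-0.063,0.053,-0.552,-0.033],[0,0,0,0],[0,0,0,0],[0,0,0,0],[0,0,0,0]],
  ],
)

```text
t: 32.6
ee_pos: [0.4675, -0.4051, 0.1811]
tool_rot: [-1.571, -0.0, 0.261]
wrist_force: [-0.1, 0.5, 0.5]
width: 0.999
```

```bash
python3 chk.py wrist; python3 plan.py s=30 0.467,-0.407,0.0,15; python3 -c "
from h import *
snap('wrist','wr6')"
```

```text
j [ 1.126  0.754 -0.79   1.647  0.614  1.005  1.962]
wrist blue 3937 [ 0.4496 -0.5412  0.0358] (array([ 450.3, -540.4]), array([ 25.1, 126.3]), np.float32(98.0))
wrist blue 1313 [ 0.4668 -0.4074  0.0227] (array([ 466.9, -407.4]), array([38.1, 38.5]), np.float32(104.6))
wrist blue 513 [ 0.4456 -0.1621  0.0257] (array([ 445.9, -162.1]), array([25.9, 25. ]), np.float32(72.2))
wrist green 864 [ 0.5423 -0.2972  0.0227] (array([ 542.6, -298.5]), array([39.2, 31. ]), np.float32(14.0))
wrist pad 3249 [ 0.4916 -0.114   0.0167] (array([ 492.3, -114. ]), array([71.2, 71.3]), np.float32(162.2))
from [ 0.4674 -0.4053  0.1811 14.9439] rot [-1.571  0.     0.261] t 32.65 w 1.003 F [ 0.5 -0.3  0. ]
[[[-0.002,0.345,-0.003,0.0],[-0.002,0.345,-0.003,0.0],[-0.002,0.345,-0.003,0.0],[-0.002,0.345,-0.003,0.0],[-0.002,0.345,-0.003,0.0],[-0.002,0.345,-0.003,0.0],[-0.002,0.345,-0.003,0.0]]]
```

View pics/wr6.png

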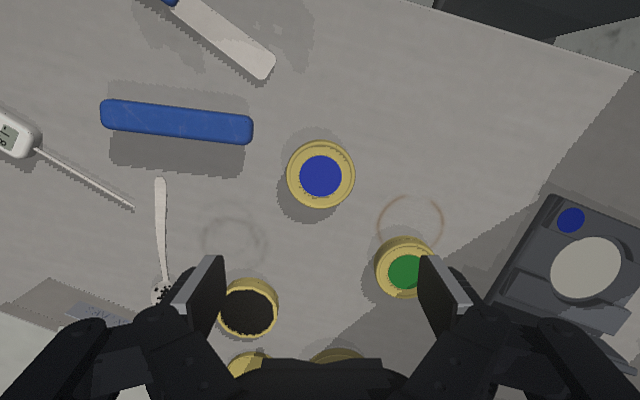

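The wrist view shows the blue tin at (320,175). The blue bar's end at (253,128) clears the left finger, and green at (405,268) is well clear too. Going down.

carry_out(
  commands=[
    [[-0.005,0.4,-0.01,0],[-0.005,0.4,-0.01,0],[-0.004,0.4,-0.006,0],[0,0.4,0,0],[0,0.35,0,0],[0,0.25,0,0],[0,0.15,0,0],[0,0.06,0,0]],
  ],
)

```text
t: 33.7
ee_pos: [0.4669, -0.4082, -0.0001]
tool_rot: [-1.571, -0.0, 0.26]
wrist_force: [-0.5, -0.1, -0.1]
width: 1.002
```

carry_out(
  commands=[
    [[0,0,0,0],[0,0,0,0]],
  ],
)

```text
t: 33.95
ee_pos: [0.4672, -0.4086, 0.0009]
tool_rot: [-1.572, -0.001, 0.259]
wrist_force: [0.6, 0.5, 0.3]
width: 1.0
```

carry_out(
  commands=[
    [[0,0,0,0],[0,0,0,0],[0,0,0,0],[0,0,0,0],[0,0,0,0]],
  ],
  fingers=-1,
  squeeze=25,
)

```text
t: 34.58
ee_pos: [0.467, -0.4085, 0.0008]
tool_rot: [-1.572, -0.0, 0.259]
wrist_force: [-1.7, -0.8, 7.0]
width: 0.739
```

carry_out(
  commands=[
    [[0,-0.2,0,0],[0,-0.3,0,0],[0,-0.4,0,0],[0,-0.4,0,0],[0,-0.4,0,0],[0,-0.4,0,0],[0,0,0,0],[0,0,0,0]],
  ],
)

```text
t: 35.58
ee_pos: [0.4662, -0.4082, 0.1577]
tool_rot: [-1.571, 0.001, 0.26]
wrist_force: [-0.0, -0.4, -0.5]
width: 0.738
```

```bash
cat > lid.py <<'E'
from m import *
p=snap('wrist'); W=world(p); hsv=cv2.cvtColor(p['image'],cv2.COLOR_RGB2HSV); H,S,V=[hsv[...,i].astype(int) for i in range(3)]
for m in cc((p['z_map']>0)&(H>108)&(H<130)&(S>150)):
  if m.sum()>400: print(m.sum(),W[m].mean(0).round(4),np.linalg.lstsq(np.c_[W[m][:,:2],np.ones(m.sum())],W[m][:,2],rcond=None)[0].round(3)[:2])
E
python3 lid.py; python3 plan.py 0.4936,-0.1135,0.15,-6.7
```

```text
4673 [ 0.4495 -0.5414  0.0358] [0.032 0.005]
591 [ 0.4457 -0.1621  0.0257] [-0.005 -0.008]
6145 [ 0.4661 -0.4087  0.1795] [-0.003 -0.002]
from [ 0.4659 -0.4081  0.157  14.869 ] rot [-1.57e+00  1.00e-03  2.60e-01] t 35.625 w 0.74 F [ 0.7  0.  -1.2]
[[[0.195,0.013,0.529,0.103],[0.166,0.013,0.538,0.103],[0.137,0.013,0.547,0.103],[0.107,0.013,0.553,0.103],[0.078,0.013,0.558,0.103],[0.047,0.013,0.562,0.103],[0.017,0.013,0.563,0.103]]]
```

carry_out(
  commands=[
    [[0.195,0.013,0.529,0.103],[0.166,0.013,0.538,0.103],[0.137,0.013,0.547,0.103],[0.107,0.013,0.553,0.103],[0.078,0.013,0.558,0.103],[0.047,0.013,0.562,0.103],[0.015,0.013,0.34,0.103],[0.002,0,0.223,0]],
  ],
)

```text
t: 36.62
ee_pos: [0.4949, -0.1122, 0.1501]
tool_rot: [-1.571, 0.002, -0.116]
wrist_force: [0.1, -0.6, -0.4]
width: 0.738
```

carry_out(
  commands=[
    [[0,0,0,0],[0,0,0,0],[0,0,0,0],[0,0,0,0]],
  ],
)

```text
t: 37.12
ee_pos: [0.4952, -0.1147, 0.1507]
tool_rot: [-1.571, 0.0, -0.12]
wrist_force: [0.3, 0.2, -1.5]
width: 0.734
```

```bash
python3 lid.py; python3 plan.py s=30 0.4936,-0.1135,0.0165,-6.7
```

```text
775 [ 0.4461 -0.162   0.0258] [0.004 0.008]
788 [ 0.4577 -0.0566  0.0257] [ 0.002 -0.004]
6149 [ 0.4952 -0.1149  0.1726] [-0.004  0.001]
from [ 0.4952 -0.1145  0.1507 -6.831 ] rot [-1.571  0.    -0.119] t 37.175 w 0.736 F [-0.5  0.5  0. ]
[[[-0.005,0.358,0.002,-0.001],[-0.005,0.358,0.002,-0.001],[-0.005,0.358,0.002,-0.001],[-0.005,0.358,0.002,-0.001],[-0.005,0.358,0.002,-0.001]]]
```

carry_out(
  commands=[
    [[-0.012,0.35,0.005,0],[-0.012,0.35,0.003,0],[0,0.35,0,0],[0,0.25,0,0],[0,0.2,0,0],[0,0.15,0,0],[0,0.08,0,0],[0,0.04,0,0]],
  ],
)

```text
t: 38.17
ee_pos: [0.4938, -0.113, 0.018]
tool_rot: [-1.571, -0.0, -0.118]
wrist_force: [-0.9, 0.6, -0.9]
width: 0.741
```

carry_out(
  commands=[
    [[0,0.015,0,0],[0,0,0,0],[0,0,0,0]],
  ],
)

```text
t: 38.55
ee_pos: [0.4938, -0.1131, 0.0172]
tool_rot: [-1.571, -0.001, -0.118]
wrist_force: [0.3, 0.4, -0.3]
width: 0.738
```

carry_out(
  commands=[
    [[0,0.006,0,0],[0,0,0,0],[0,0,0,0]],
  ],
)

```text
t: 38.92
ee_pos: [0.4938, -0.1131, 0.0168]
tool_rot: [-1.571, -0.001, -0.118]
wrist_force: [-0.6, 0.2, 6.0]
width: 0.739
```

carry_out(
  commands=[
    [[0,0,0,0],[0,0,0,0],[0,0,0,0],[0,0,0,0]],
  ],
  fingers=1,
)

```text
t: 39.42
ee_pos: [0.4936, -0.113, 0.0164]
tool_rot: [-1.571, 0.0, -0.118]
wrist_force: [-0.2, -0.1, -0.4]
width: 1.003
```

carry_out(
  commands=[
    [[0,-0.15,0,0],[0,-0.3,0,0],[0,-0.4,0,0],[0,-0.5,0,0],[0,-0.5,0,0],[0,-0.4,0,0],[0,0,0,0],[0,0,0,0]],
  ],
)

```text
t: 40.42
ee_pos: [0.493, -0.1132, 0.185]
tool_rot: [-1.571, 0.001, -0.118]
wrist_force: [0.0, -0.9, -0.2]
width: 1.003
```

```bash
python3 chk.py wrist scene; python3 -c "
from h import *
snap('wrist','wr7'); snap('scene','sc2')"
```

```text
j [ 0.642  0.571 -0.701  1.951  0.507  0.802  1.108]
wrist plate 2504 (array([564.9,  84.2]), array([18.8, 74.5]), np.float32(97.0)) [0.5625 0.0792 0.1104]
wrist plate 3314 (array([ 586.9, -125. ]), array([108.8,  19. ]), np.float32(83.2)) [ 0.5841 -0.1251  0.1105]
wrist blue 617 [ 0.446  -0.1619  0.0257] (array([ 446.3, -161.9]), array([24.7, 24.6]), np.float32(35.6))
wrist blue 620 [ 0.4577 -0.0566  0.0257] (array([457.6, -56.4]), array([24.6, 24.3]), np.float32(82.7))
wrist blue 1410 [ 0.4942 -0.1133  0.0388] (array([ 494.5, -113.4]), array([38.7, 38.4]), np.float32(29.6))
wrist red 781 [0.4214 0.1402 0.0257] (array([421.7, 140.2]), array([26.1, 26. ]), np.float32(54.0))
wrist red 718 [0.4338 0.035  0.0257] (array([433.7,  34.9]), array([25.3, 25.6]), np.float32(134.1))
wrist red 1677 [0.4693 0.0933 0.0387] (array([469.8,  93.2]), array([39.9, 38.5]), np.float32(82.2))
wrist green 1090 [ 0.542  -0.2944  0.0228] (array([ 542.4, -295.3]), array([38.8, 40.2]), np.float32(96.2))
wrist pad 712 [0.4591 0.0732 0.0167] (array([464. ,  78.7]), array([43.9, 72.1]), np.float32(161.8))
wrist pad 556 [ 0.4689 -0.1138  0.0168] (array([ 476.7, -113.4]), array([71.9, 40.3]), np.float32(89.0))
scene plate 203 (array([ 585.4, -123.8]), array([108.6,  21.4]), np.float32(84.8)) [ 0.5837 -0.1201  0.11  ]
scene plate 248 (array([563.2, 103.8]), array([ 21.6, 109.9]), np.float32(98.1)) [0.56   0.1068 0.1099]
scene blue 189 [ 0.5532 -1.5891  0.0367] (array([  555.9, -1586.5]), array([129.5,  33.3]), np.float32(7.6))
scene blue 90 [ 0.4944 -0.1132  0.0392] (array([ 494.7, -114.1]), array([36.2, 36.1]), np.float32(0.9))
scene red 116 [0.4698 0.0928 0.0392] (array([470. ,  92.2]), array([34.7, 38.1]), np.float32(148.3))
scene red 65 [0.4219 0.1405 0.0264] (array([421.4, 140.6]), array([23.4, 26.8]), np.float32(151.3))
scene green 82 [ 0.542  -0.295   0.0226] (array([ 541.3, -295.3]), array([38.9, 40.7]), np.float32(156.6))
```

View pics/sc2.png

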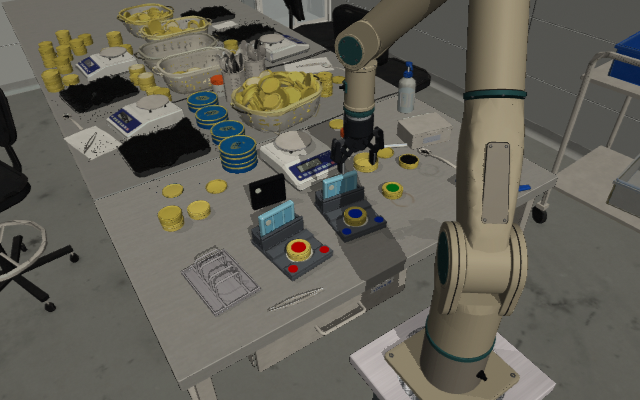

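The scene shows plates upright in both carriers at (277,218) and (340,187), and the red tin at (298,248) and blue tin at (355,214) in their pockets. Green is unmoved at (392,188), the gripper is clear, and the measurements agree, so I'm handing in.

```bash
python3 -c "
from h import *
print(ticket.hand_in()); print(robot.state()['t'])"
```

```text
the job is handed in; nothing more can be done
None
the job is handed in; nothing more can be done
```

I put a cold plate in each carrier's slot first, then laid the red tin in the red carrier's pocket and the blue tin in the blue carrier's. I handed the job in at about 41 s; no verdict is reported.

- **Plates:** both stand with their tops at z of about 0.110–0.111 m, fully down. They sit within about 1–2 mm of the slot centres and within about 2° of the slot direction.
- **Tins:** both lids are at z of about 0.039 m, so the tins lie on the pocket floors. Both are centred within about 1 mm and were level when last checked in the gripper.
- **Rest of the scene:** the green tin is where it started, to within the cameras' few-millimetre disagreement, and the gripper is open and well clear of everything.

No check failed. The camera views differed only by 1–3 mm in position, within what the calibration allows.

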